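Pop the sweet box out of the candy tray and trap it

TASK

On the candy tray, press the spring ejector key down with one fingertip so that the little sweet box pops out along its slide by at least a centimetre, and trap it with the other finger before its front runs out past the lip of the slide. Finish while holding it there: one finger still keeps the key down, the other still stops the box, which stays standing flat on the slide. Do not lift or tip the box, leave the clear flap shut and do not shift the vase, the bowls or the incense holder.

Things in the scene. Friction and masses are not known exactly. Their poses are not given: they have to be found in the camera images.
- candy_tray: Red plastic candy tray with brass-toned trim, fixed, at varying places and headings. Origin on the table, z up. In line along its own +y at x 0 (mm): ejector key y -24 to 10, spring pusher plate 16 to 19.5, sweet box 20 to 45, bare slide, lip 100. Slide block x -30 to 30, y -36 to 100. Sweets compartment, 38 mm high, at x -192 to -32, y -95 to 135.
- ejector_top (a point): Centre of the top of the ejector key (tray y -7 mm), a brass-toned rectangular key 30 mm (tray x) by 34 mm (tray y), behind the sweet box; its top is 48 mm above the table when up, 38 mm when fully down.
- ejector (a joint): Travel of the key: 0 up, 0.010 m fully down. Its spring takes 2 N to start, 5 N fully down. A catch coupled to the key stands before the foot of the box and lets it go at about 6 mm of travel. If let go, key and catch spring back up (and may lift the box).
- sweet_center (a point): Centre of the sweet box, a loose closed box 36 mm (tray x) by 25 mm (tray y) by 36 mm tall, red plastic, brass-toned lid, 56 to 112 g; starts at tray y 32.5 mm, 48 mm above the table. The pusher drives it to tray +y with 2.4 N, falling to 1.4 N at 50 mm where it ends. Freed, it shoots off at 0.3 to 0.5 m/s, too fast to chase: the other finger must already stand in its way.
- lip (a point): Middle of the end edge of the slide (tray y 100 mm), which the front of the box must not pass. The slide's floor is level, slippery, 30 mm above the table. Rails 4 mm high stand at tray x 20 to 25 mm on both sides, y 14 to 100, and cheeks 18 mm high beside the box, y 15 to 45.
- flap (a joint): Opening angle (rad) of the clear flap that covers the sweets compartment, 0 shut (its top is then 42 mm, its grip ridge 46 mm, above the table); hinged on the compartment's -x edge.
- vase: Empty porcelain vase, 80 mm across, 150 mm high; origin under its centre.
- bowl_large: White ceramic bowl, 110 mm across, 52 mm high; origin under its centre.
- bowl_small: White ceramic bowl, 84 mm across, 42 mm high; origin under its centre.
- incense_holder: Brass-toned aluminium incense holder, foot 68 mm across, 58 mm high; origin under its centre.
Mind the look-alikes: they are no part of the job. What is shaped like the part that bears sweet_center but blue or pink is not meant.

How it is judged:
By the outcome, as a careful person would: the job done as asked, in the order asked, and still so for the second after the job is handed in, while the arm keeps its last pose, push and grip.
It also fails if it takes over 29 s, if anything falls off the work surface, if the arm or the gripper's body presses on something with over 40 N, if the wrist force passes 120 N, or if a joint passes its speed limit or range.

ROBOT

A 6-joint arm with a two-finger parallel gripper is mounted at the origin on the work surface. World frame = base frame: x ahead of the robot, y to its left, z up, the work surface at z = 0. Lengths are in mm, angles in degrees, forces in N, time in s.
With the tool pointing down it reaches from about 300 to 850 mm from the base axis. Payload 4.2 kg.
Tool frame: the origin (TCP) lies at the very end of the fingers, on their centre line; the grasp point (between the pads) lies 19 mm behind it; z points along the fingers, y is the line along which they close (so a half turn about z gives the same grasp; the last joint's range is limited). The gripper opens to 91 mm and grips with 3 to 60 N. Pads are 32 mm wide; open, the fingers measure 118 mm over their backs; the gripper's body (76 mm by 178 mm) begins 60 mm behind the grasp point.
Start: joints at [-76.662, 18.312, 89.639, -0, 72.044, -1.146], TCP at [143.82, -556.743, 183.576] pointing down, gripper open.
Joint ranges: [-177.97, 177.97], [-48.28, 115.42], [12.27, 149.76], [-77.06, 257.06], [2.81, 150.46], [-146.56, 146.56]. Speed limits (degrees/s): [147.25, 147.25, 180, 180, 180, 180].

INTERFACE

Orientations are given as [roll, pitch, yaw] about the fixed x, y, z axes, in that order (R = Rz(yaw) Ry(pitch) Rx(roll)).
In Python, from workcell import * gives the robot as it stands.
- The arm moves only by the tool move_arm, never from a script. Its argument "motion" is a list of rows, each a list of 3 entries, a list of its own where there are three numbers: the finger opening in mm, from 0 to 91.2, then the shift along the world's x, y, z in units of 25 mm (1.0 is 25 mm), then the turn, a rotation vector about the world's x, y, z in units of 4 degrees (1.0 is 4 degrees). In form: [[grip, [x, y, z], [ax, ay, az]], ...]. A call has 1 to 20 rows; each row shifts and turns the commanded pose from where the row before left it; what a row does not reach is not made up. A row lasts 1/12 s, in which the tool goes at most 41.7 mm and 7.16 degrees, less where a joint would pass 70% of its speed; a pose out of reach is approached as far as the arm can. A call with a number of a shift or a turn outside -1 to 1 is refused whole. A call with a gripper value outside its range is refused whole. The fingers move at their own pace and stop on an object; "grip_force" is the grip in N (left out, the last holds). Time passes only in rows, so rows that do not move let the fingers close. It gives the time, the measured TCP pose, the force, the opening and the grip force at its end, in the units of the state.
- state(): the state, without advancing time (a new reading comes with each control period).
- grab_frame(name): name is "side" or "top" or "wrist"; returns the picture (420x560x3 uint8, blue, green, red); there is no depth.
- camera_info(name): a dict with "fx", "fy", "cx", "cy" (pixels), "rvec" (rotation vector, rad) and "tvec" (3), from world to camera coordinates, as OpenCV has them. Camera axes: x right, y down, z forward; pixel columns grow to the right and rows downward; lengths in mm; the calibration is good to about 2 mm. The wrist camera is an equidistant fisheye: a pixel r from the principal point sees the ray r / f radians off the axis. A picture is of the moment at which its call begins: read the wrist's pose just before it. camera_info takes no time and is no camera call; for the wrist camera it gives the pose at the moment of the call.
- job_done(): hands the job in; it is judged then, once.
The state is a dict: "time_s": time; "qpos": joint angles; "qvel": joint speeds; "effort": joint torques, N m; "ee_pos": TCP position; "ee_rot": TCP orientation; "force": force on the tool from outside, world axes, zero at the start; "torque": the same for the moment, N m; "gripper_width": finger opening in mm; "gripper_force": force on a finger pad.
Only numpy, scipy, OpenCV 4.12 (cv2) and the standard library are available. Lean on these libraries where they do the work, as an engineer would, in place of code of your own. Each camera call takes 0.05 s, during which the arm holds its last target. There are 200 camera calls.

## Working session

There is one attempt and no reset: what is moved stays moved. The work goes in short steps, Python scripts to look and compute and a tool call to move; the robot and the scene stay as the last step left them, time stands still between calls to the robot, and variables do not carry over. Pictures are saved under pics/ and viewed, at most 10 in all, crops included, and the job is handed in when it is done.

Besides the shell and the picture viewer there is one more tool, called after "Call:" by a JSON object that holds its "op" and its "data", one argument or row to a line. move_arm: Moves the arm, as the interface text tells. Shifts and turns lie within -1 to 1; 1 stands for 25 mm of shift or 4 degrees of turn. Its arguments: {"type":"object","properties":{"motion":{"type":"array","items":{"type":"array"}},"grip_force":{"type":"number"}},"required":["motion"]}

```bash
mkdir -p pics
python3 - <<'E'
from workcell import *
import cv2,numpy as np
for n in ("side","top","wrist"):
    c=camera_info(n); print(n,{k:np.round(np.array(v),3).tolist() for k,v in c.items()})
    cv2.imwrite(f"pics/{n}0.png",grab_frame(n))
print(state())
E
```

```text
side {'fx': 436.091, 'fy': 436.091, 'cx': 291.591, 'cy': 210.283, 'rvec': [0.446, -2.668, 1.294], 'tvec': [539.581, 151.43, 859.546]}
top {'fx': 483.701, 'fy': 483.701, 'cx': 283.554, 'cy': 205.741, 'rvec': [2.187, -2.199, 0.083], 'tvec': [20.915, 557.405, 1191.186]}
wrist {'fx': 325.192, 'fy': 325.192, 'cx': 273.907, 'cy': 207.673, 'rvec': [-2.311, 1.789, 0.241], 'tvec': [-574.101, -30.844, 389.67]}
{'time_s': 0.15, 'qpos': array([-7.66617000e+01,  1.83423608e+01,  8.96895855e+01, -1.51799911e-03,
        7.20421290e+01, -1.14588937e+00]), 'qvel': array([-0.0909241 , -0.24285457, -0.13547782, -0.07128593, -0.11495445,
       -0.07161949]), 'effort': array([-3.06111606e-04, -4.12775767e+01, -2.32155365e+01,  7.26879132e-02,
        4.33209306e-02, -1.01820963e-04]), 'ee_pos': array([ 143.7136772 , -556.33327886,  182.92729536]), 'ee_rot': array([-1.79925911e+02, -3.82199874e-05,  1.44846583e+01]), 'force': array([-1.02722528,  0.2183518 , -0.15330765]), 'torque': array([-0.00114622,  0.01332084,  0.03991342]), 'gripper_force': 0.0, 'gripper_width': 90.72166498686094}
```

View pics/top0.png

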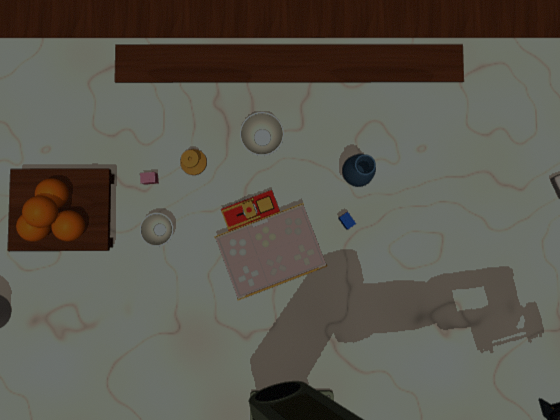

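View pics/side0.png

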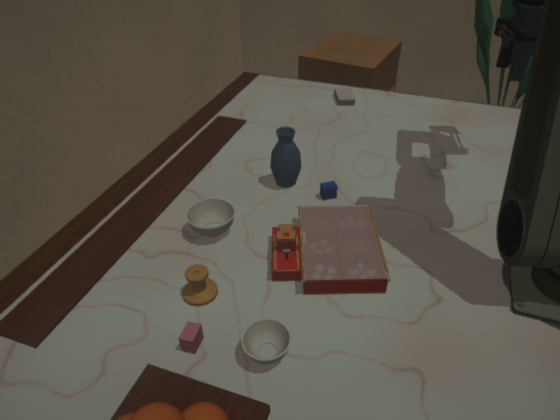

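The top view shows the tray with its slide block around (250,207). The candidates for the box are the red/brass one in the tray slide near (250,208) or (264,205), blue at (346,219) and pink at (149,177). I choose the red/brass one in the slide and check it in a close crop.

Run:
```python
import cv2,numpy as np
a=cv2.imread("pics/top0.png")[175:305,200:340]; b=cv2.imread("pics/side0.png")[195:305,250:400]
a=cv2.resize(a,None,fx=4,fy=4,interpolation=cv2.INTER_CUBIC)
cv2.imwrite("pics/ct.png",np.clip(a*1.8,0,255).astype('uint8'))
b=cv2.resize(b,None,fx=5,fy=5,interpolation=cv2.INTER_CUBIC)
cv2.imwrite("pics/cs.png",np.clip(b*1.6,0,255).astype('uint8'))
```

```text
(no output)
```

View pics/ct.png

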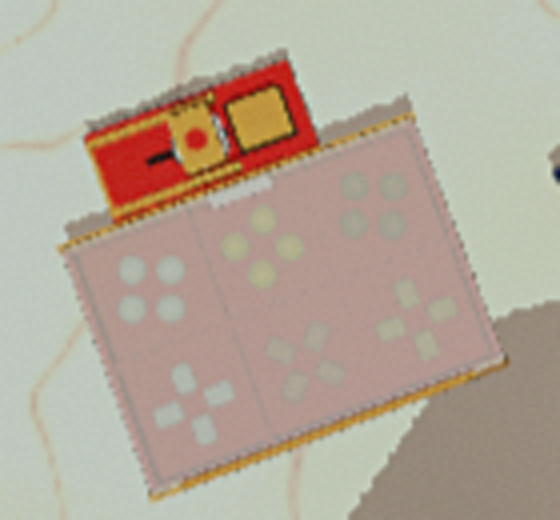

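View pics/cs.png

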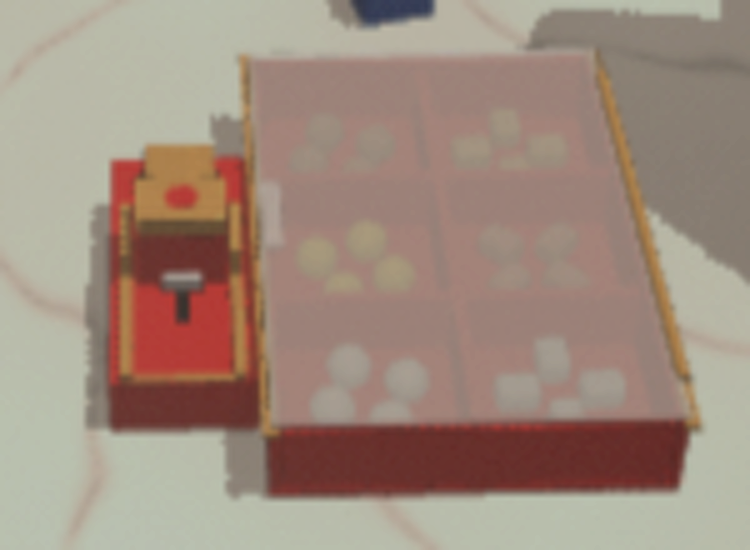

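Both crops agree. The key is at top px (265,204), the red/brass box (red dot on its lid) at (249,209), and the lip at the left end near (223,218). Next I work out the tray pose from the flap corners and check it against the key corners.

```bash
cat > h.py <<'E'
from workcell import *
import cv2,numpy as np
def cast(c,px,z):
    """pixels -> points on plane z (pinhole cameras)"""
    R=cv2.Rodrigues(np.array(c["rvec"],float))[0]; t=np.array(c["tvec"],float).ravel(); o=-R.T@t
    px=np.atleast_2d(np.array(px,float))
    d=np.c_[(px[:,0]-c["cx"])/c["fx"],(px[:,1]-c["cy"])/c["fy"],np.ones(len(px))]@R
    return (o+d*((z-o[2])/d[:,2])[:,None])[:,:2]
def fit(loc,w):
    """2D rigid fit: w = R loc + t; returns heading deg, t, residuals"""
    loc,w=np.array(loc,float),np.array(w); a,b=loc.mean(0),w.mean(0)
    U,S,V=np.linalg.svd((loc-a).T@(w-b)); D=np.diag([1,np.linalg.det(V.T@U.T)]); R=V.T@D@U.T
    t=b-R@a; return np.degrees(np.arctan2(R[1,0],R[0,0])),t,R,np.linalg.norm(loc@R.T+t-w,axis=1)
E
python3 - <<'E'
from h import *
np.set_printoptions(precision=1,suppress=True)
T=lambda p:np.array(p)/4.+[200,175]-.4
S=lambda p:np.array(p)/5.+[250,195]-.4
ct,cs=camera_info("top"),camera_info("side")
fl=cast(ct,T([(62,248),(412,115),(152,495),(505,362)]),42)
fs=cast(cs,S([(268,430),(240,57),(697,428),(597,50)]),42)
L=[(-32,135),(-32,-95),(-192,135),(-192,-95)]
for w in (fl,fs):
    h,t,R,r=fit(L,w); print("heading",h,"t",t,"res",r, "key",R@[0,-7]+t)
key=cast(ct,T([(222,104),(282,84),(298,135),(238,152)]),48); print("key top",key.mean(0), key)
box=cast(ct,T([(198,138)]),66);print("lid dot top cam",box,"side",cast(cs,S([(181,197)]),66))
h,t,R,r=fit(L,fl); print("box exp",R@[0,32.5]+t,"tcp",R@[0,32.5]+t,"yaxis",R[:,1])
E
```

```text
heading 20.282539484805326 t [558.4  71. ] res [1.1 0.8 0.7 1. ] key [560.8  64.5]
heading 20.42298170767835 t [559.3  74.5] res [1.2 2.3 2.  1.9] key [561.8  68. ]
key top [559.3  64.5] [[568.4  87.7]
 [580.5  51.1]
 [549.3  41.4]
 [539.1  78. ]]
lid dot top cam [[546.7 101.2]] side [[548.3 100.9]]
box exp [547.2 101.5] tcp [547.2 101.5] yaxis [-0.3  0.9]
```

Both cameras agree to about 3 mm. The heading is about 20.3°, the key about (560.5,65), the box (547,101.5), and its lid dot confirms that. The plan is to set the fingers along tray y with opening 66 and the TCP over tray y 32.5, so the rear finger lands on the key and the front finger stands at tray y of about 65.

Call:
{"op": "move_arm", "data": {
  "motion": [
    [66, [0.3, 0.5, 0], [0, 0, 0.15]],
    [66, [0.6, 0.97, 0], [0, 0, 0.1]],
    [66, [0.6, 0.97, 0], [0, 0, 0.1]],
    [66, [0.6, 0.97, 0], [0, 0, 0.1]],
    [66, [0.6, 0.97, 0], [0, 0, 0.1]],
    [66, [0.6, 0.97, 0], [0, 0, 0.1]],
    [66, [0.6, 0.97, 0], [0, 0, 0.1]],
    [66, [0.6, 0.97, 0], [0, 0, 0.1]],
    [66, [0.6, 0.97, 0], [0, 0, 0.1]],
    [66, [0.6, 0.97, 0], [0, 0, 0.1]],
    [66, [0.6, 0.97, 0], [0, 0, 0.1]],
    [66, [0.6, 0.97, 0], [0, 0, 0.1]],
    [66, [0.6, 0.97, 0], [0, 0, 0.1]],
    [66, [0.6, 0.97, 0], [0, 0, 0.1]]
  ],
  "grip_force": 20
}}

```text
time_s: 1.32
ee_pos: [346.3, -226.6, 183.5]
ee_rot: [-180.0, -0.0, 20.3]
force: [0.9, -0.8, 0.4]
gripper_width: 66.1
gripper_force: 0.0
```

Call:
{"op": "move_arm", "data": {
  "motion": [
    [66, [0.6, 0.97, 0], [0, 0, 0]],
    [66, [0.6, 0.97, 0], [0, 0, 0]],
    [66, [0.6, 0.97, 0], [0, 0, 0]],
    [66, [0.6, 0.97, 0], [0, 0, 0]],
    [66, [0.6, 0.97, 0], [0, 0, 0]],
    [66, [0.6, 0.97, 0], [0, 0, 0]],
    [66, [0.6, 0.97, -0.3], [0, 0, 0]],
    [66, [0.6, 0.97, -0.3], [0, 0, 0]],
    [66, [0.6, 0.97, -0.5], [0, 0, 0]],
    [66, [0.6, 0.97, -0.5], [0, 0, 0]],
    [66, [0.6, 0.97, -0.5], [0, 0, 0]],
    [66, [0.6, 0.97, -0.3], [0, 0, 0]],
    [66, [0.4, 0.6, 0], [0, 0, 0]],
    [66, [0.1, 0.2, 0], [0, 0, 0]],
    [66, [0, 0, 0], [0, 0, 0]],
    [66, [0, 0, 0], [0, 0, 0]]
  ]
}}

```text
time_s: 2.65
ee_pos: [537.9, 81.8, 123.7]
ee_rot: [180.0, 0.1, 20.3]
force: [-0.8, -0.8, 0.8]
gripper_width: 66.2
gripper_force: 0.0
```

Call:
{"op": "move_arm", "data": {
  "motion": [
    [66, [0.37, 0.79, 0], [0, 0, 0]],
    [66, [0, 0, -0.8], [0, 0, 0]],
    [66, [0, 0, -0.5], [0, 0, 0]],
    [66, [0, 0, 0], [0, 0, 0]],
    [66, [0, 0, 0], [0, 0, 0]]
  ]
}}

```text
time_s: 3.07
ee_pos: [547.1, 100.7, 91.2]
ee_rot: [180.0, 0.1, 20.2]
force: [-0.1, -0.8, 0.2]
gripper_width: 66.2
gripper_force: 0.0
```

Run:
```python
from h import *
s=state(); print(s["ee_pos"],s["ee_rot"],s["gripper_width"])
cv2.imwrite("pics/w1.png",np.clip(grab_frame("wrist")*1.6,0,255).astype('uint8'))
b=grab_frame("side")[165:305,230:400]
b=cv2.resize(b,None,fx=4,fy=4,interpolation=cv2.INTER_CUBIC)
cv2.imwrite("pics/s1.png",np.clip(b*1.6,0,255).astype('uint8'))
```

```text
[547.11308891 100.65362129  91.17876906] [1.79996523e+02 7.28064448e-02 2.02136345e+01] 66.15270421145438
```

View pics/w1.png

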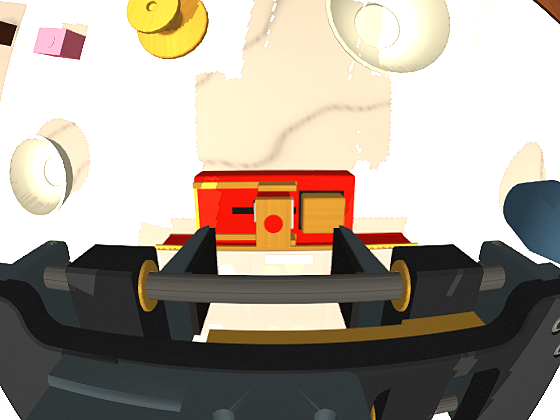

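View pics/s1.png

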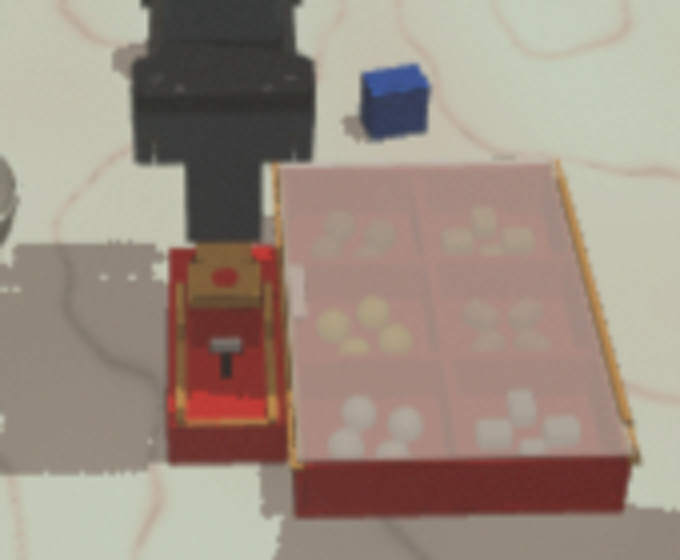

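The wrist view shows the box lid with its dot at (274,224) midway between the finger tips (215,228) and (335,228), and the key at (302–344,194–232). In the side view the finger lines up laterally with the box at crop x≈224. A quick numeric check with the wrist camera follows.

Run:
```python
from h import *
np.set_printoptions(precision=1,suppress=True)
c=camera_info("wrist"); R=cv2.Rodrigues(np.array(c["rvec"]))[0]; o=-R.T@np.array(c["tvec"]).ravel()
h=np.radians(20.3); Rt=np.array([[np.cos(h),-np.sin(h)],[np.sin(h),np.cos(h)]])
def wc(px,z):
    v=np.array(px,float)-[c["cx"],c["cy"]]; r=np.hypot(*v); th=r/c["fx"]
    d=R.T@np.r_[v/r*np.sin(th),np.cos(th)]; p=(o+d*(z-o[2])/d[2])[:2]; return p,(p-state()["ee_pos"][:2])@Rt
print("dot",*wc((274,224),66))
for p in [(302,194),(344,194),(302,232),(345,232)]: print("key",*wc(p,48))
for p in [(255,248),(293,248)]: print("box near top",*wc(p,66))
for p in [(195,175),(354,172)]: print("slide far",*wc(p,34))
for p in [(159,246),(415,244)]: print("comp",*wc(p,42))
```

```text
dot [547.3 100.8] [-1.1  0.1]
key [572.2  86.9] [ 17.3 -21.5]
key [583.8  55.8] [ 17.5 -54.7]
key [543.2  75.5] [-13.7 -22.2]
key [555.1  42.4] [-14.1 -57.4]
box near top [524.5 107.6] [-20.1  14.4]
box near top [534.4  80.8] [-20.1 -14.1]
slide far [554.5 172.5] [30.5 64.9]
slide far [602.   51.1] [ 32.9 -65.5]
comp [486.1 184.4] [-29.5  99.8]
comp [564.8 -25.8] [ -28.6 -124.7]
```

The wrist measurement agrees: key spans tray y −22…−56 relative to the TCP, lateral offset is about 1 mm, and the lip is 65 mm ahead. Descending now.

Call:
{"op": "move_arm", "data": {
  "motion": [
    [66, [0.03, 0, -0.6], [0, 0, 0]],
    [66, [0, 0, -0.5], [0, 0, 0]],
    [66, [0, 0, -0.4], [0, 0, 0]],
    [66, [0, 0, 0], [0, 0, 0]],
    [66, [0, 0, 0], [0, 0, 0]]
  ]
}}

```text
time_s: 3.58
ee_pos: [548.8, 101.6, 53.8]
ee_rot: [180.0, 0.0, 20.3]
force: [0.2, 0.3, 0.2]
gripper_width: 65.8
gripper_force: 0.0
```

Call:
{"op": "move_arm", "data": {
  "motion": [
    [66, [0, 0, -0.16], [0, 0, 0]],
    [66, [0, 0, -0.12], [0, 0, 0]],
    [66, [0, 0, -0.12], [0, 0, 0]],
    [66, [0, 0, -0.12], [0, 0, 0]],
    [66, [0, 0, -0.1], [0, 0, 0]],
    [66, [0, 0, 0], [0, 0, 0]],
    [66, [0, 0, 0], [0, 0, 0]],
    [66, [0, 0, 0], [0, 0, 0]]
  ]
}}

```text
time_s: 4.25
ee_pos: [548.9, 101.8, 38.1]
ee_rot: [180.0, -0.0, 20.3]
force: [0.2, -0.2, -1.0]
gripper_width: 66.2
gripper_force: 0.0
```

Run:
```python
from h import *
s=state(); print(s["ee_pos"],s["force"],s["gripper_width"],s["gripper_force"])
a=np.clip(grab_frame("wrist")[150:290,150:400]*1.3,0,255).astype('uint8')
b=np.clip(grab_frame("side")[185:295,250:390]*1.6,0,255).astype('uint8')
a=cv2.resize(a,(500,280)); b=cv2.resize(b,(356,280))
cv2.imwrite("pics/e1.png",np.vstack([a,cv2.copyMakeBorder(b,0,0,0,144,cv2.BORDER_CONSTANT)]))
```

```text
[548.91553633 101.77801003  38.11930136] [ 0.24191742 -0.1971172  -1.03193312] 66.19104024731513 0.0
```

View pics/e1.png

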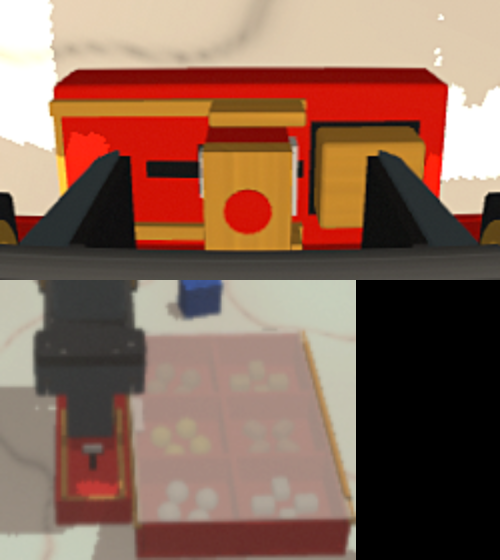

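The box and key have not moved, and there is no contact force at z 38. I'll check where the visible finger tips actually lie.

Run:
```python
from h import *
np.set_printoptions(precision=1,suppress=True)
c=camera_info("wrist"); R=cv2.Rodrigues(np.array(c["rvec"]))[0]; o=-R.T@np.array(c["tvec"]).ravel()
h=np.radians(20.3); Rt=np.array([[np.cos(h),-np.sin(h)],[np.sin(h),np.cos(h)]]); s=state()
print("cam rel",(o[:2]-s["ee_pos"][:2])@Rt,o[2])
def wc(px,z):
    v=np.array(px,float)-[c["cx"],c["cy"]]; r=np.hypot(*v); th=r/c["fx"]
    d=R.T@np.r_[v/r*np.sin(th),np.cos(th)]; p=o+d*(z-o[2])/d[2]; return (p[:2]-s["ee_pos"][:2])@Rt
C=lambda x,y:(150+x/2,150+y/2)
for z in (38,48,58,68): print(z,"tip inner far",wc(C(368,153),z),"other",wc(C(130,153),z))
print("key z48",[wc(C(*p),48) for p in [(318,132),(420,132),(318,225),(424,225)]])
print("key z38",[wc(C(*p),38) for p in [(318,132),(420,132),(318,225),(424,225)]])
print("dot z66",wc(C(248,212),66),"lip floor z30",wc(C(62,115),30))
cv2.imwrite("pics/t2.png",np.clip(cv2.resize(grab_frame("top")[160:280,190:350],(640,480),interpolation=cv2.INTER_CUBIC)*1.8,0,255).astype('uint8'))
```

```text
cam rel [72.9  0.2] 238.5184465086206
38 tip inner far [  5.5 -39.3] other [ 5.5 38.9]
48 tip inner far [  8.9 -37.4] other [ 8.9 37. ]
58 tip inner far [ 12.3 -35.4] other [12.2 35.1]
68 tip inner far [ 15.6 -33.4] other [15.6 33.1]
key z48 [array([ 15.8, -21.3]), array([ 15.7, -53.7]), array([-15.6, -22.5]), array([-16.4, -58. ])]
key z38 [array([ 12.8, -22.5]), array([ 12.7, -56.6]), array([-20.2, -23.6]), array([-21.1, -61. ])]
dot z66 [-2.9  0.1] lip floor z30 [16.3 63.7]
```

View pics/t2.png

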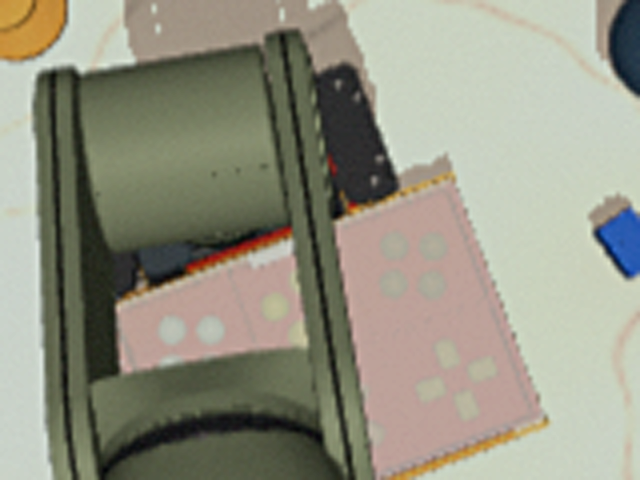

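By the wrist view the finger tips match a height of about z 68 (y ±33, x 16), roughly 30 mm above the reported TCP. That also explains the missing contact. I'll cross-check with the side view from earlier.

Run:
```python
from h import *
np.set_printoptions(precision=1,suppress=True)
c=camera_info("side"); K=np.array([[c["fx"],0,c["cx"]],[0,c["fy"],c["cy"]],[0,0,1]])
h=np.radians(20.3); Rt=np.array([[np.cos(h),-np.sin(h)],[np.sin(h),np.cos(h)]])
def pr(tcp,x,y,z):
    p=np.r_[Rt@[x,y]+tcp[:2],z]; return cv2.projectPoints(p[None],np.array(c["rvec"],float),np.array(c["tvec"],float),K,None)[0].ravel()
t=(547.1,100.7)
for z in (91,101,111,121): print(z,"tip front outer edge L/R, s1 crop px",[(pr(t,x,46,z)-[230,165])*4 for x in (16,-16)])
print("body bottom z170/200", [(pr(t,x,89,z)-[230,165])*4 for x in (38,-38) for z in (170,200)])
print(state()["qpos"])
```

```text
91 tip front outer edge L/R, s1 crop px [array([193.1, 301.3]), array([260.2, 300.3])]
101 tip front outer edge L/R, s1 crop px [array([192.7, 285.6]), array([260.3, 284.6])]
111 tip front outer edge L/R, s1 crop px [array([192.3, 269.6]), array([260.4, 268.6])]
121 tip front outer edge L/R, s1 crop px [array([191.9, 253.4]), array([260.5, 252.4])]
body bottom z170/200 [array([138.3, 232.7]), array([135.7, 177.7]), array([315.3, 230.1]), array([317.1, 175.2])]
[  9.3  24.3 103.4  -0.   52.2  79. ]
```

The side view confirms it: the finger ends stand about 30–37 mm above the reported TCP height. The reported z is therefore off, and I'll go by contact force from here, descending in small steps.

Call:
{"op": "move_arm", "data": {
  "motion": [
    [66, [0, 0, -0.2], [0, 0, 0]],
    [66, [0, 0, -0.2], [0, 0, 0]],
    [66, [0, 0, -0.12], [0, 0, 0]],
    [66, [0, 0, -0.1], [0, 0, 0]],
    [66, [0, 0, 0], [0, 0, 0]]
  ]
}}

```text
time_s: 4.82
ee_pos: [548.2, 101.6, 21.7]
ee_rot: [-180.0, 0.1, 20.3]
force: [0.9, 0.1, 0.2]
gripper_width: 65.8
gripper_force: 0.0
```

Call:
{"op": "move_arm", "data": {
  "motion": [
    [66, [0, 0, -0.1], [0, 0, 0]],
    [66, [0, 0, 0], [0, 0, 0]]
  ]
}}

```text
time_s: 4.98
ee_pos: [548.7, 101.7, 19.7]
ee_rot: [-180.0, 0.0, 20.3]
force: [0.3, 0.2, -0.1]
gripper_width: 66.0
gripper_force: 0.0
```

Call:
{"op": "move_arm", "data": {
  "motion": [
    [66, [0, 0, -0.1], [0, 0, 0]],
    [66, [0, 0, 0], [0, 0, 0]]
  ]
}}

```text
time_s: 5.15
ee_pos: [549.2, 101.8, 17.6]
ee_rot: [180.0, -0.0, 20.3]
force: [1.8, 0.7, 1.8]
gripper_width: 65.9
gripper_force: 0.7
```

Call:
{"op": "move_arm", "data": {
  "motion": [
    [66, [0, 0, -0.1], [0, 0, 0]],
    [66, [0, 0, 0], [0, 0, 0]]
  ]
}}

```text
time_s: 5.32
ee_pos: [549.2, 101.8, 15.2]
ee_rot: [180.0, -0.1, 20.3]
force: [-0.4, -0.9, 2.0]
gripper_width: 66.0
gripper_force: 1.0
```

Call:
{"op": "move_arm", "data": {
  "motion": [
    [66, [0, 0, -0.1], [0, 0, 0]],
    [66, [0, 0, 0], [0, 0, 0]]
  ]
}}

```text
time_s: 5.48
ee_pos: [549.2, 101.8, 12.6]
ee_rot: [180.0, -0.1, 20.3]
force: [0.4, 0.8, 2.3]
gripper_width: 66.3
gripper_force: 1.4
```

The contact force is rising like the key spring, with contact at a reported z of about 18 and roughly 5 mm of travel so far. I'll continue to about 9.5 mm.

Call:
{"op": "move_arm", "data": {
  "motion": [
    [66, [0, 0, -0.1], [0, 0, 0]],
    [66, [0, 0, -0.05], [0, 0, 0]],
    [66, [0, 0, 0], [0, 0, 0]],
    [66, [0, 0, 0], [0, 0, 0]],
    [66, [0, 0, 0], [0, 0, 0]]
  ]
}}

```text
time_s: 5.9
ee_pos: [549.1, 101.9, 9.0]
ee_rot: [180.0, -0.0, 20.3]
force: [1.2, 2.1, 4.2]
gripper_width: 66.1
gripper_force: 3.1
```

Run:
```python
from h import *
s=state(); print(s["ee_pos"],s["force"],s["gripper_width"],s["gripper_force"])
a=np.clip(grab_frame("wrist")[140:300,150:400]*1.3,0,255).astype('uint8')
b=np.clip(grab_frame("side")[185:295,250:390]*1.6,0,255).astype('uint8')
a=cv2.resize(a,(500,320)); b=cv2.resize(b,(330,260))
cv2.imwrite("pics/e2.png",np.vstack([a,cv2.copyMakeBorder(b,0,0,0,170,cv2.BORDER_CONSTANT)]))
```

```text
[549.1468575  101.91997462   8.95226881] [1.22770938 2.11703912 4.18694787] 66.05386388979908 3.13284482806921
```

View pics/e2.png

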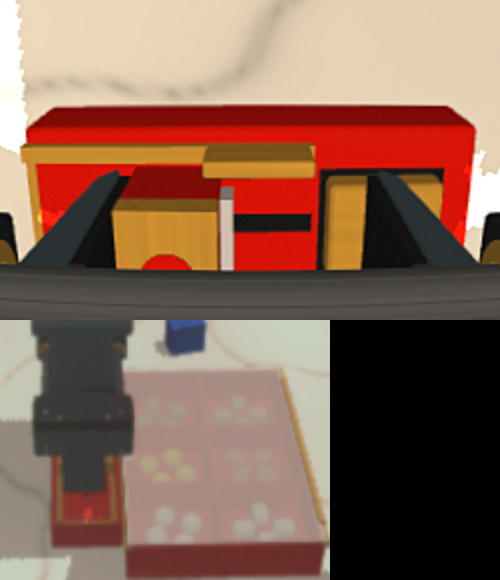

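The box has slid out and rests flat against the front finger at crop (115–220,200). The pusher is behind it, the rear finger holds the key down, and the +y force of about 2 N matches the pusher. I'll press slightly further for margin, confirm the readings hold, and hand in.

Call:
{"op": "move_arm", "data": {
  "motion": [
    [66, [0, 0, -0.03], [0, 0, 0]],
    [66, [0, 0, 0], [0, 0, 0]],
    [66, [0, 0, 0], [0, 0, 0]],
    [66, [0, 0, 0], [0, 0, 0]],
    [66, [0, 0, 0], [0, 0, 0]],
    [66, [0, 0, 0], [0, 0, 0]]
  ]
}}

```text
time_s: 6.5
ee_pos: [549.1, 101.9, 8.2]
ee_rot: [180.0, -0.0, 20.3]
force: [1.2, 2.1, 5.3]
gripper_width: 66.1
gripper_force: 3.3
```

```bash
python3 -c "
from workcell import *
print(job_done())"
```

```text
the job is handed in; nothing more can be done
None
```

The job is handed in: the rear finger holds the key down at about 5 N, and the sweet box, out about 2 cm, stands flat against the front finger about 3.5 cm short of the lip; the finger ends sat about 30 mm above the reported TCP height, so I pressed by contact force.

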